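Set the dosing valve half open and snap its guard on

ROBOT

A 6-joint arm with a two-finger parallel gripper is mounted at the origin on a cart in front of the work surface, level with it; the furniture and walls round the work are solid. World frame = base frame: x ahead of the robot, y to its left, z up, the work surface at z = 0. Lengths are in m, angles in rad, forces in N, time in s.
With the tool pointing down it reaches from about 0.25 to 0.725 m from the base axis. Payload 9.7 kg.
Tool frame: the origin (TCP) lies midway between the tips of the shut fingers; the grasp point (between the pads) lies env.hold_point_z behind it (env.hold_point_z is the distance from the TCP to the grasp point, in m); z points along the fingers, y is the direction in which the jaws open and shut (so a half turn about z gives the same grasp; the last joint's range is limited). The gripper opens to 85 mm and grips with 20 to 120 N. Pads are 22 mm wide; open, the fingers measure 114 mm over their backs; the gripper's body (76 mm by 85 mm) begins 54 mm behind the grasp point. The pads swing forward as they close: fully open they stand 13 mm farther back than shut.
Start: joints at [-1.245, 0.087, 0.176, 1.66, 0, 1.571], TCP at [0.176, -0.521, 0.231] pointing down, gripper open.
Joint ranges: [-3.13, 3.13], [-0.85, 1.81], [-1.15, 1.24], [-2.2, 2.28], [-1.44, 1.52], [-3.14, 3.14]. Speed limits (rad/s): [2.22, 2.22, 2.57, 3.14, 3.14, 3.14].

INTERFACE

Orientations are given as a rotation vector (axis times angle).
In Python, from cell import env gives the robot as it stands.
- The arm moves only by the shell command python3 -m crank 'ROWS' [FORCE]. ROWS is JSON, a list of rows, each a list of 3 entries, a list of its own where there are three numbers: the finger opening in cm, from 0 to 8.54, then the shift along the world's x, y, z in cm, then the turn about the world's z in rad. A call has 1 to 10 rows; each row is the pose to reach, as a shift and turn from the pose commanded when the call began; what a row does not reach only later rows make up. A row lasts 1/8 s, in which the tool goes at most 62.5 mm and 10.7 degrees, less where a joint would pass 70% of its speed; a pose out of reach is approached as far as the arm can. A call with a gripper value outside its range is refused whole. The fingers move at their own pace and stop on an object; FORCE is the grip in N (left out, the last holds). Time passes only in rows, so rows that repeat a pose let the fingers close. It gives the time, the measured TCP pose, the force and the opening at its end, in the units of the state.
- env.sense(): the state, without advancing time (a new reading comes with each control period).
- env.snapshot(name): name is "side" or "top"; returns the picture (400x640x3 uint8, blue, green, red); there is no depth.
- env.camera_model(name): a dict with "K" (3x3 intrinsics, pixels), "R" (3x3) and "t" (3): a world point X has camera coordinates R X + t. Camera axes: x right, y down, z forward; pixel columns grow to the right and rows downward; lengths in m; the calibration is good to about 2 mm. A picture is of the moment at which its call begins. camera_model takes no time and is no camera call.
- env.hand_in(): hands the job in, once; it reports no verdict.
The state is a dict: "time": time; "joint_positions": joint angles; "joint_vel": joint speeds; "tau": joint torques, N m; "tcp_pos": TCP position; "tcp_rot": TCP orientation; "contact_force": force on the tool from outside, world axes, zero at the start; "moment": the same for the moment, N m; "width": finger opening in m.
Only numpy, scipy, OpenCV 4.12 (cv2) and the standard library are available. Lean on these libraries where they do the work, as an engineer would, in place of code of your own. Each camera call takes 0.05 s, during which the arm holds its last target.

TASK

Turn the bar handle of the dosing valve to half open, 45 degrees, so that it points along the two lines on the block's corners, let go of it, and then press the loose round guard down over the valve until its rim snaps under the four sprung catches and is fully home on the seat. Finish while still pressing the guard firmly down on its seat with the gripper, with about 10 N (do not let go), with the handle still half open, and leave the jar and the safety glasses alone.

Things in the scene. Friction and masses are not known exactly. Their poses are not given: they have to be found in the camera images.
- valve_block: fixed aluminium block 118 x 118 mm, 30 mm high, carrying the valve on its vertical centre line; a hose stub reaches 85 mm from the centre on its +x and -x sides. Origin: centre of its underside, on the desk; z up, x along the pipe. Raised dark lines on its top at the (-x,+y) and (+x,-y) corners show where the handle points when half open
- valve_handle (a joint): angle of the valve handle, 0 to 1.571 rad, growing counter-clockwise seen from above. 0 = closed, the bar lies along the block's y axis (across the pipe); 1.571 = open, along the pipe; 0.785 = half open, pointing at the corner lines. Stiff (about 0.1 Nm), stays where it is left
- handle_top (a point): top face of the bar handle on its turning axis, 79 mm above the desk, always over the block's centre. The bar is 48 mm long, 10 mm wide and 20 mm high, 4 mm clear of the bonnet below
- valve_seat: the flat plastic disc on the block that the guard's rim comes to rest on: radius 37 mm, 10 mm thick, its top 10 mm above this origin, which lies on the block's centre line 30 mm above the desk
- guard: loose grey plastic guard, 90 g (varies by a third), standing upright on the desk: an upside-down round cup 72 mm outside, 64 mm inside diameter, 47 mm high (cavity 43 mm deep). On top an upright grip rib, 44 mm long (along its x axis), 14 mm thick (along y), 32 mm high. Origin: centre of the bottom edge; z up. Fits the valve at any turn about z
- guard_grip (a point): centre of the top face of the guard's grip rib, 79 mm above the guard's bottom edge
- sample_jar: bystander: round jar with lid, 64 mm diameter, 94 mm high; origin under its centre
- safety_glasses: bystander: dark folded safety glasses lying on the desk, 61 x 122 mm, 38 mm high; origin under its centre
- bonnet_top (a point): centre of the flat top of the steel bonnet under the handle, 55 mm above the desk. The bonnet rises from the seat with radius 31 mm to 50 mm above the desk, then tapers to radius 24.5 mm at its top; it guides the guard's cavity (radius 32 mm)
- catch_nose (a point): inner face of one of four equal sprung catches, at the middles of the block's four sides (this one at +x): rounded noses 37 mm from the centre line, 47 mm above the desk, 16 mm wide, springing outward by up to 5 mm and back. Their fixed housings lie 51 to 58 mm out, 50 mm high
- guard_bead (a point): centre of the rounded bead round the guard's rim, 77 mm diameter, 3 mm above the bottom edge. Pressed on, the bead meets the catches with the bottom edge about 9 mm above the seat; the push rises to about 10 N and drops suddenly about 4 mm lower as the noses close over the bead; then the bottom edge comes to rest on the seat
- filling_machine: fixed filling machine to the left, not to be touched: a box 164 mm high on feet, 259 x 387 mm, with a stand on its right (-y) side. From the stand a rod points to the robot, ending 0.22 m nearer it than this origin and 0.13 m to the right, 0.30 m above the desk, and a boom slants over the desk, ending 0.13 m nearer and 0.32 m to the right, 0.27 to 0.38 m above the desk. Keep the arm clear
Mind the look-alikes: they are no part of the job. There is more than one size of the valve_block; the one meant has the size given above.

How it is judged:
On the way, in this order (a step that is already met when the one before it is completed fails the run):
1. the valve handle stands still at half open (45 degrees, within 8 degrees), let go of, while the guard is not yet over the valve (value of joint valve_handle between 0.645 and 0.925 rad and contact force between the fingers and valve_block below 0.1 N and horizontal distance between guard and valve_block above 0.09 m), for 0.2 s.
2. the guard is snapped home on the seat (horizontal distance between guard and valve_seat below 0.005 m and z of guard in the frame of valve_seat below 0.0125 m and angle between guard's own z axis and vertical below 0.06 rad), for 0.2 s.
At the end, for the whole second after the job is handed in: Handle at 45 degrees within 8; guard upright (0.06 rad), bottom edge within 2.5 mm of the seat's top, centred within 5 mm, under the catches; the gripper touches it and presses it on the seat with over 4 N through the last second; jar and safety glasses moved less than 30 mm (all of step 2 and value of joint valve_handle between 0.645 and 0.925 rad and contact force between guard and valve_seat above 4 N and contact force between the fingers and guard above 2 N); the arm keeps its last pose, push and grip.
It fails at once if the sample jar is moved by more than 30 mm (distance of sample_jar from where it was at the start of the episode above 0.03 m).
It fails at once if the safety glasses is moved by more than 30 mm (distance of safety_glasses from where it was at the start of the episode above 0.03 m).
It also fails if it takes over 72 s, if anything falls off the work surface, if the arm or the gripper's body presses on something with over 40 N, if the wrist force passes 120 N, or if a joint passes its speed limit or range.

## Working session

There is one attempt and no reset: what is moved stays moved. The work goes in short steps, Python scripts to look and compute and a shell command to move; the robot and the scene stay as the last step left them, time stands still between calls to the robot, and variables do not carry over. Pictures are saved under pics/ and viewed, and the job is handed in when it is done.

```bash
ls; mkdir -p pics
python3 - <<'E'
from cell import env
import cv2
s=env.sense()
for k,v in s.items(): print(k,v)
print(env.hold_point_z)
for n in("side","top"):
    cv2.imwrite(f"pics/{n}0.png",env.snapshot(n)); m=env.camera_model(n); print(n,m)
E
```

```text
pics
time 0.0
joint_positions [-1.24499590e+00  8.74641571e-02  1.75116901e-01  1.65979694e+00
 -5.98025056e-06  1.57081729e+00]
joint_vel [-7.12125656e-04 -1.76750662e-05 -7.44224419e-04 -1.81319080e-04
  3.24150406e-05  7.48206072e-05]
tau [-3.74383353e-04 -5.20395041e+01  4.64799678e+01  1.65563315e-02
  1.00593145e-04  3.81311656e-05]
tcp_pos [ 0.17596055 -0.52084631  0.23057198]
tcp_rot [-3.09869521e+00 -5.09257671e-01  3.52516051e-04]
contact_force [-0.57225786 -0.43802738  0.25139591]
moment [-0.00138468  0.03894693  0.02332509]
width 0.08491880005551523
0.0187
side {'K': array([[385.07258508,   0.        , 314.35151947],
       [  0.        , 385.07258508, 198.13969086],
       [  0.        ,   0.        ,   1.        ]]), 'R': array([[ 9.46724908e-01, -3.22043371e-01, -1.26763340e-04],
       [-2.38970525e-01, -7.02248073e-01, -6.70627119e-01],
       [ 2.15881999e-01,  6.34929690e-01, -7.41794615e-01]]), 't': array([-0.58116904,  0.197634  ,  0.93584867])}
top {'K': array([[460.33645682,   0.        , 322.26418624],
       [  0.        , 460.33645682, 197.94361679],
       [  0.        ,   0.        ,   1.        ]]), 'R': array([[-0.00694887, -0.99996544,  0.00456331],
       [-0.99552111,  0.00648758, -0.09431664],
       [ 0.09428377, -0.00519826, -0.99553179]]), 't': array([0.01145241, 0.62060621, 1.17202584])}
```

View pics/side0.png

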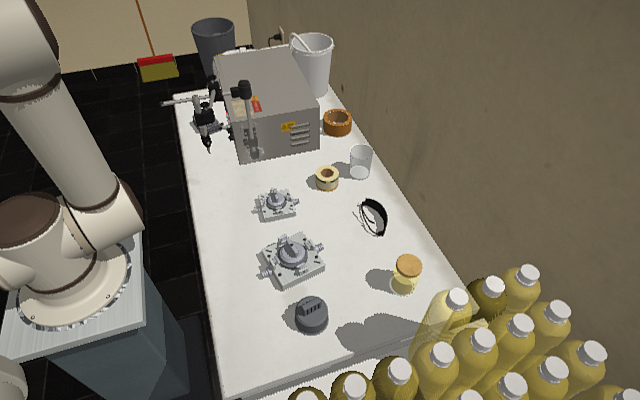

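View pics/top0.png

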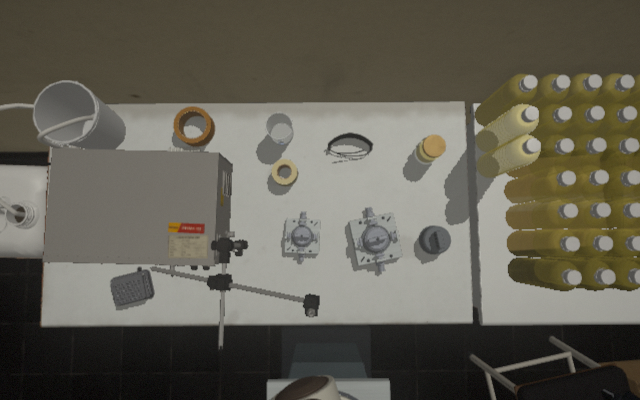

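The side view shows two valve blocks, at (276,204) and (292,258), with the guard at (311,315). In the top view they are at (302,237) and (377,239), with the guard at (434,240). The glasses are at (349,147) and the jar at (432,148). At about 1.1 m depth, 118 mm should span about 49 px, which fits the larger block at (377,239). I'll confirm that in a crop.

```bash
cat > h.py <<'E'
import numpy as np
from cell import env
def proj(n,X):
    m=env.camera_model(n);c=np.asarray(X)@m['R'].T+m['t'];p=c@m['K'].T
    return p[...,:2]/p[...,2:]
def ray(n,uv,z):
    m=env.camera_model(n);C=-m['R'].T@m['t'];d=m['R'].T@np.linalg.inv(m['K'])@np.array([uv[0],uv[1],1.])
    return C+d*(z-C[2])/d[2]
E
python3 - <<'E'
import cv2,numpy as np
t=cv2.imread('pics/top0.png');s=cv2.imread('pics/side0.png')
a=cv2.resize(t[195:285,325:465],None,fx=5.7,fy=5.7,interpolation=cv2.INTER_CUBIC);cv2.imwrite('pics/tc0.png',a)
b=cv2.resize(s[220:345,245:345],None,fx=4.8,fy=4.8,interpolation=cv2.INTER_CUBIC);cv2.imwrite('pics/sc0.png',b)
E
```

```text
(no output)
```

View pics/tc0.png

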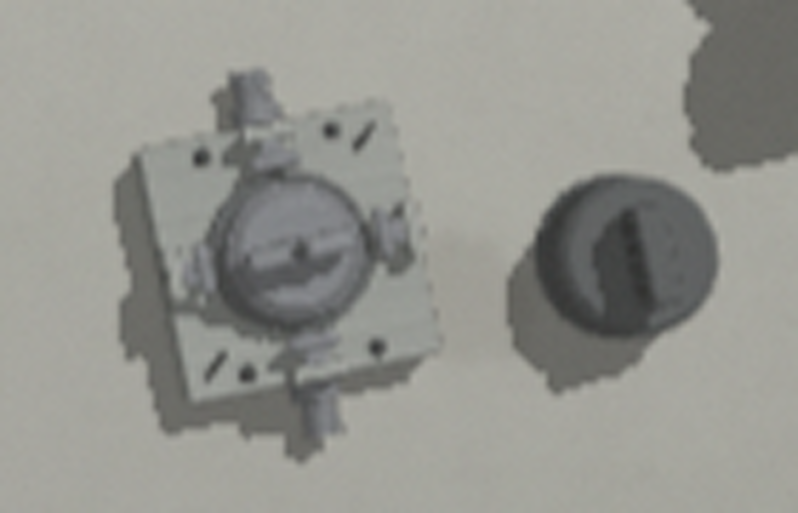

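View pics/sc0.png

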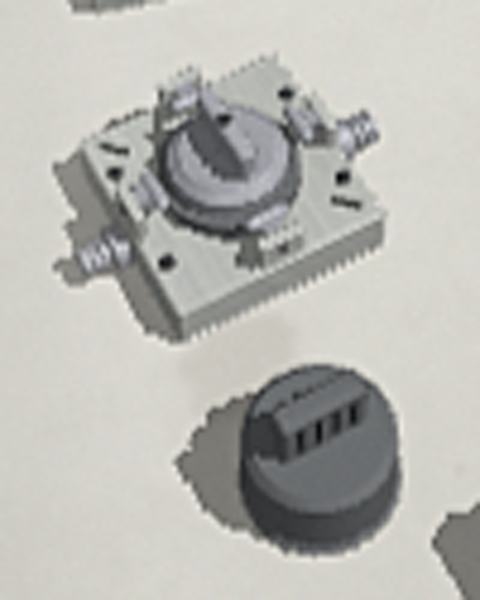

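The crops confirm the block. The larger one has a hose stub above and below in the top view, corner lines at upper right and lower left, and the handle lying across the pipe, so it is closed. The guard stands to its right with its rib nearly vertical in the image.

Run:
```python
from h import *
import cv2
T=lambda c:np.array([325+(c[0]+.5)/5.7-.5,195+(c[1]+.5)/5.7-.5])
S=lambda c:np.array([245+(c[0]+.5)/4.8-.5,220+(c[1]+.5)/4.8-.5])
P=np.array([ray('top',T(c),.03)[:2] for c in [(135,150),(388,100),(440,350),(190,402)]])
print('corners',P.round(4),'c',P.mean(0),'sides',np.linalg.norm(P-np.roll(P,-1,0),axis=1))
e=[P[0]-P[3],P[1]-P[2]];print('xyaw',[np.degrees(np.arctan2(v[1],v[0])) for v in e])
e=[P[0]-P[1],P[3]-P[2]];print('yyaw-90',[np.degrees(np.arctan2(v[1],v[0]))-90 for v in e])
P2=np.array([ray('side',S(c),.03)[:2] for c in [(82,148),(275,58),(383,212),(180,335)]])
print('side corners',P2.round(4),P2.mean(0),np.linalg.norm(P2-np.roll(P2,-1,0),axis=1))
# marks
m=[ray('top',T(c),.031)[:2] for c in [(364,136),(216,366)]];v=m[0]-m[1];print('marks',m,np.mean(m,0),np.degrees(np.arctan2(v[1],v[0])))
b=[ray('top',T(c),.079)[:2] for c in [(245,262),(362,234)]];v=b[1]-b[0];print('bar',b,np.mean(b,0),np.linalg.norm(v),np.degrees(np.arctan2(v[1],v[0])))
# guard masks
for n,box in(('top',(415,215,460,265)),('side',(285,285,340,340))):
    im=cv2.imread(f'pics/{n}0.png');x0,y0,x1,y1=box;g=im[y0:y1,x0:x1]
    hsv=cv2.cvtColor(g,cv2.COLOR_BGR2HSV);print(n);print(hsv[g.shape[0]//2,::3].tolist())
# rib top corners
print('rib top', [ray('top',T(c),.079)[:2].round(4) for c in [(622,207),(640,205),(636,310),(656,308)]])
print('rib side',[ray('side',S(c),.079)[:2].round(4) for c in [(257,408),(350,372),(372,398),(285,432)]])
```

```text
corners [[ 0.5603 -0.0598]
 [ 0.5823 -0.1757]
 [ 0.4689 -0.1968]
 [ 0.4464 -0.0833]] c [ 0.51446204 -0.12888777] sides [0.11789708 0.11540027 0.11571036 0.11629574]
xyaw [np.float64(11.628648191202267), np.float64(10.547863074085951)]
yyaw-90 [np.float64(10.775245884329777), np.float64(11.212715330233664)]
side corners [[ 0.447  -0.0843]
 [ 0.5591 -0.061 ]
 [ 0.5814 -0.1709]
 [ 0.4661 -0.2043]] [ 0.51340846 -0.1301401 ] [0.11450931 0.11215407 0.11998948 0.12151324]
marks [array([ 0.56590884, -0.16420473]), array([ 0.46244951, -0.09517572])] [ 0.51417917 -0.12969023] -33.711578063840605
bar [array([ 0.50906332, -0.10411472]), array([ 0.5208566 , -0.15531335])] [ 0.51495996 -0.12971403] 0.05253933363378843 -77.02853356269203
top
[[30, 11, 159], [23, 11, 93], [15, 9, 58], [75, 6, 80], [80, 8, 99], [90, 8, 67], [80, 11, 68], [60, 4, 59], [90, 5, 97], [90, 5, 95], [105, 5, 98], [90, 5, 98], [30, 10, 153], [26, 12, 169], [30, 12, 166]]
side
[[30, 14, 112], [25, 12, 124], [26, 15, 123], [21, 14, 125], [105, 9, 60], [110, 13, 61], [120, 5, 52], [105, 6, 82], [105, 12, 83], [110, 8, 102], [102, 11, 114], [96, 11, 111], [108, 11, 111], [96, 11, 111], [100, 6, 118], [21, 12, 214], [18, 12, 211], [34, 10, 211], [23, 11, 212]]
rib top [array([ 0.5318, -0.2691]), array([ 0.5326, -0.277 ]), array([ 0.4871, -0.2738]), array([ 0.4879, -0.2826])]
rib side [array([ 0.4841, -0.2762]), array([ 0.5281, -0.273 ]), array([ 0.5332, -0.2879]), array([ 0.4922, -0.2908])]
```

Run:
```python
import cv2,numpy as np
t=cv2.imread('pics/top0.png');s=cv2.imread('pics/side0.png')
def e(i): 
    l=i.astype(float); l=(l-l.min())/(l.max()-l.min()); return (l**.6*255).astype('uint8')
a=cv2.resize(e(t[222:262,410:460]),(500,400),interpolation=cv2.INTER_NEAREST)
b=cv2.resize(e(s[290:340,290:335]),(270,300),interpolation=cv2.INTER_NEAREST)
c=np.zeros((400,780,3),'uint8');c[:,:500]=a;c[:300,505:775]=b
cv2.imwrite('pics/g0.png',c)
```

```text
(no output)
```

View pics/g0.png

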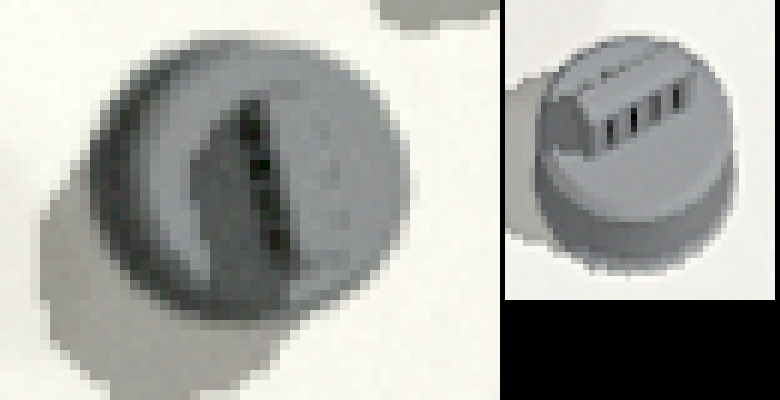

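Run:
```python
from h import *
import cv2
t=lambda c:ray('top',(410+c[0]/10-.5,222+c[1]/10-.5),.079)[:2]
s=lambda c:ray('side',(290+(c[0]-505)/6-.5,290+c[1]/6-.5),.079)[:2]
for f,cs in((t,[(262,100),(298,264),(350,268),(310,85)]),(s,[(588,111),(690,70),(655,48),(549,94)])):
    P=np.array([f(c) for c in cs]);print(P.round(4),P.mean(0),np.linalg.norm(P-np.roll(P,-1,0),axis=1).round(3))
    for a,b in((0,1),(3,2)):
        v=P[b]-P[a];print(np.degrees(np.arctan2(v[1],v[0])))
# silhouettes of guard
for n,box in(('top',(410,215,460,265)),('side',(285,285,345,345))):
    im=cv2.imread(f'pics/{n}0.png');x0,y0,x1,y1=box;hsv=cv2.cvtColor(im[y0:y1,x0:x1],cv2.COLOR_BGR2HSV)
    # guard hue bluish; ground warm
    m=((hsv[...,0]>55)&(hsv[...,2]<125)).astype('uint8');m=cv2.morphologyEx(m,cv2.MORPH_CLOSE,np.ones((5,5),'uint8'))
    k,l,st,ce=cv2.connectedComponentsWithStats(m);i=1+st[1:,4].argmax()
    print(n,st[i]+[x0,y0,0,0,0])
# predicted silhouette bbox for guess
th=np.linspace(0,2*np.pi,90)
for g in[(.511,-.280),(.509,-.2815)]:
  for n in('top','side'):
    Q=np.concatenate([np.c_[g[0]+.0385*np.cos(th),g[1]+.0385*np.sin(th),0*th+.003],np.c_[g[0]+.036*np.cos(th),g[1]+.036*np.sin(th),0*th+.045]])
    q=proj(n,Q);print(g,n,q.min(0),q.max(0))
```

```text
[[ 0.5303 -0.274 ]
 [ 0.4897 -0.2817]
 [ 0.4886 -0.2946]
 [ 0.5339 -0.286 ]] [ 0.51064036 -0.28407173] [0.041 0.013 0.046 0.013]
-169.25203826048985
-169.36119059641766
[[ 0.492  -0.287 ]
 [ 0.5307 -0.2838]
 [ 0.5217 -0.2719]
 [ 0.4811 -0.2765]] [ 0.50638826 -0.27979541] [0.039 0.015 0.041 0.015]
4.688555040128775
6.58544046203071
top [419 226  32  28 682]
side [ 295  296   33   39 1063]
(0.511, -0.28) top [416.4850404 224.8594099] [449.02094475 254.05661979]
(0.511, -0.28) side [294.01996292 294.62879855] [328.26252534 335.01237635]
(0.509, -0.2815) top [417.07100232 225.60969056] [449.63265522 254.81573153]
(0.509, -0.2815) side [293.35919624 295.47195899] [327.65630893 335.9410545 ]
```

Run:
```python
from h import *
import cv2
im=cv2.imread('pics/side0.png')
cv2.imwrite('pics/boom.png',cv2.resize(im[70:170,150:270],None,fx=6,fy=6,interpolation=cv2.INTER_CUBIC))
for z in(.27,.3,.35): print(z,ray('top',(312,303),z),ray('side',(208,150),z))
```

```text
0.27 [0.38272488 0.03096656 0.27      ] [0.38210642 0.04418431 0.27      ]
0.3 [0.38664037 0.0304186  0.3       ] [0.38282299 0.0071739  0.3       ]
0.35 [0.39316618 0.02950533 0.35      ] [ 0.38401729 -0.05451011  0.35      ]
```

View pics/boom.png

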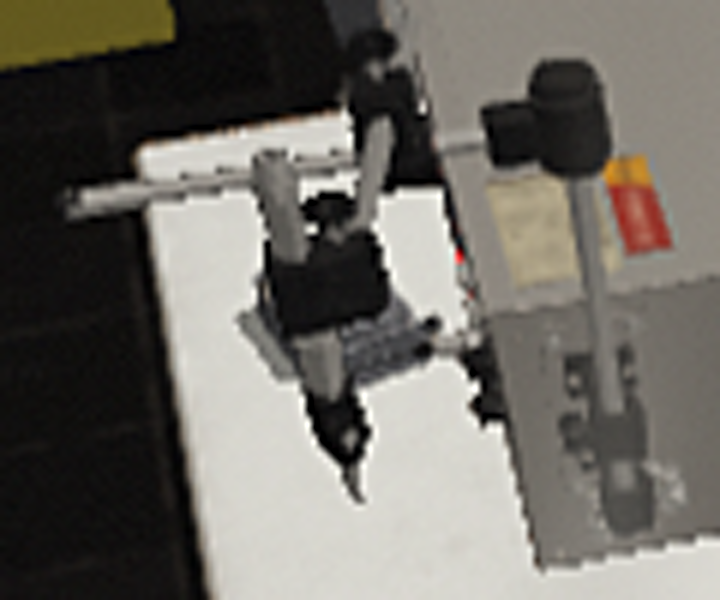

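```bash
python3 -m crank '[[5,[4,5,0],0.18],[5,[8,10,0],0.36],[5,[12,15,0],0.54],[5,[17,20,0],0.72],[5,[21,25,0],0.9],[5,[26,30,0],1.08],[5,[30,35,0],1.26],[5,[33.8,39.1,-3],1.45],[5,[33.8,39.1,-8],1.45],[5,[33.8,39.1,-8],1.45]]' 20
python3 - <<'E'
from h import *
import cv2
s=env.sense();print(s['time'],s['joint_positions'].round(3),s['tcp_pos'],s['tcp_rot'])
for n in('top','side'): cv2.imwrite(f'pics/{n}1.png',env.snapshot(n))
E
```

```text
time: 1.35
tcp_pos: [0.5123, -0.1282, 0.1466]
tcp_rot: [-1.975, -2.434, 0.005]
contact_force: [-1.1, -0.6, 1.6]
width: 0.05
1.35 [-0.245  0.028 -0.05   1.502  0.     1.118] [ 0.51229811 -0.12819569  0.14655894] [-1.97466912 -2.43366986  0.00548787]
```

Run:
```python
import cv2,numpy as np
t=cv2.imread('pics/top1.png');s=cv2.imread('pics/side1.png')
cv2.imwrite('pics/c1.png',np.hstack([cv2.resize(t[180:300,300:460],(400,300)),cv2.resize(s[160:310,200:400],(400,300))]))
from h import *
q=env.sense()['tcp_rot'];from scipy.spatial.transform import Rotation as R
y=R.from_rotvec(q).as_matrix()[:,1];print(np.degrees(np.arctan2(y[1],y[0])))
```

```text
11.751593862462313
```

View pics/c1.png

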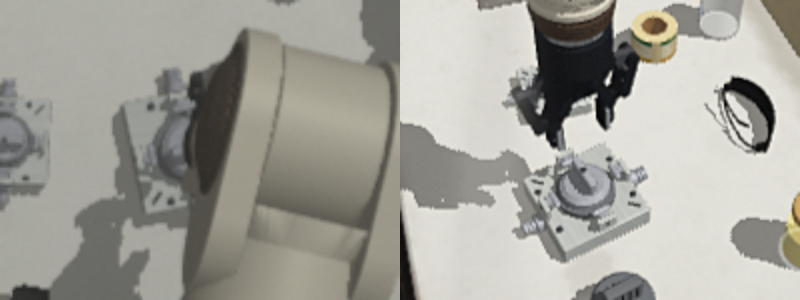

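The side view shows the open fingers straddling above the handle, with the handle at about (590,175) in the crop, and the guard untouched. Next I descend.

```bash
python3 -m crank '[[5,[0,0,-3],0],[5,[0,0,-6],0],[5,[0,0,-7.5],0],[5,[0,0,-7.5],0],[5,[0,0,-7.5],0]]' 20; python3 -c "
from h import *
print(env.sense()['joint_vel'].round(4))"
```

```text
time: 2.08
tcp_pos: [0.5148, -0.1306, 0.0781]
tcp_rot: [1.982, 2.435, 0.002]
contact_force: [0.2, 0.3, 0.1]
width: 0.0503
[ 0.0029 -0.0002 -0.002  -0.0025  0.0005  0.0001]
```

```bash
python3 -m crank '[[5,[0,0,-1.4],0],[5,[0,0,-1.4],0],[0,[0,0,-1.4],0],[0,[0,0,-1.4],0],[0,[0,0,-1.4],0],[0,[0,0,-1.4],0],[0,[0,0,-1.4],0]]' 25
```

```text
time: 2.95
tcp_pos: [0.515, -0.13, 0.0627]
tcp_rot: [1.981, 2.436, 0.002]
contact_force: [5.3, 1.0, -1.3]
width: 0.0094
```

```bash
python3 -m crank '[[0,[0,0,-0],0.13],[0,[0,0,0],0.26],[0,[0,0,0],0.39],[0,[0,0,0],0.52],[0,[0,0,0],0.65],[0,[0,0,0],0.775],[0,[0,0,0],0.775],[0,[0,0,0],0.775]]' 30; python3 -c "
from h import *
from scipy.spatial.transform import Rotation as R
s=env.sense();y=R.from_rotvec(s['tcp_rot']).as_matrix()[:,1];print(np.degrees(np.arctan2(y[1],y[0])),s['moment'])"
```

```text
time: 3.95
tcp_pos: [0.5179, -0.1281, 0.0628]
tcp_rot: [0.909, 3.0, 0.009]
contact_force: [21.2, 11.4, -9.5]
width: 0.0093
56.28247093072092 [ 2.24599879 -4.20430219 -0.05109063]
```

The wrist reads 24 N sideways, so the tool was gripping off centre along the bar. I'll relax the lateral force and then open.

```bash
python3 -m crank '[[0,[0.3,0.2,0],0],[0,[0.3,0.2,0],0],[0,[0.3,0.2,0],0]]' 25; python3 -m crank '[[3,[0,0,0],0],[5,[0,0,0],0],[5,[0,0,0],0],[5,[0,0,0],0],[5,[0,0,3],0],[5,[0,0,6],0],[5,[0,-5,10],0],[5,[0,-10,10],0],[5,[0,-15,10],0]]' 25
python3 - <<'E'
from h import *
import cv2
for n in('top','side'): cv2.imwrite(f'pics/{n}2.png',env.snapshot(n))
t=cv2.imread('pics/top2.png');s=cv2.imread('pics/side2.png')
cv2.imwrite('pics/c2.png',np.hstack([cv2.resize(t[205:275,340:415],None,fx=5.3,fy=5.3,interpolation=cv2.INTER_CUBIC),cv2.resize(s[225:300,250:330],(396,371),interpolation=cv2.INTER_CUBIC)]))
E
```

```text
time: 4.32
tcp_pos: [0.518, -0.128, 0.0627]
tcp_rot: [0.913, 3.004, 0.001]
contact_force: [6.2, 1.1, -0.9]
width: 0.0091
time: 5.45
tcp_pos: [0.5172, -0.2797, 0.1631]
tcp_rot: [0.914, 3.004, -0.0]
contact_force: [0.5, 0.5, 0.2]
width: 0.0499
```

View pics/c2.png

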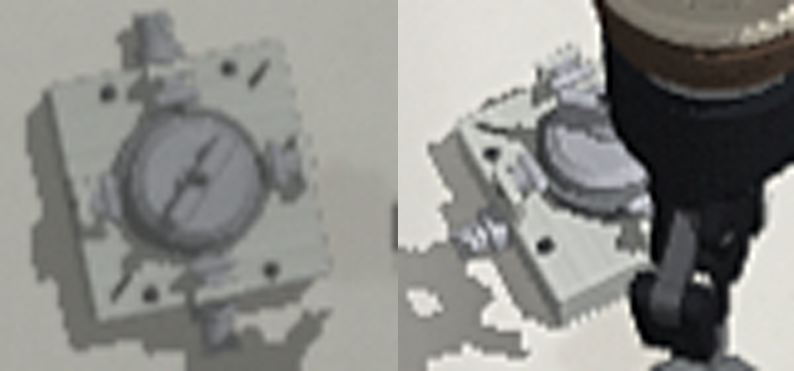

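The crop shows the bar, from (165,222) to (222,135), parallel to the corner lines, from (122,282) to (260,72): 56.8° against 56.7° in the image. The handle is half open. I'll measure the axis again and then go to the guard.

Run:
```python
from h import *
T=lambda c:np.array([340+(c[0]+.5)/5.3-.5,205+(c[1]+.5)/5.3-.5])
b=[ray('top',T(c),.079)[:2] for c in [(165,222),(222,135)]];v=b[1]-b[0];print(np.mean(b,0),np.degrees(np.arctan2(v[1],v[0])))
m=[ray('top',T(c),.031)[:2] for c in [(122,282),(260,72)]];v=m[1]-m[0];print(np.mean(m,0),np.degrees(np.arctan2(v[1],v[0])))
print('pivot',ray('top',T((200,180)),.079)[:2])
# bonnet lower/seat outline: circle extents
P=np.array([ray('top',T(c),.03)[:2] for c in [(45,93),(290,40),(330,272),(100,322)]]);print(P.mean(0))
```

```text
[ 0.51458319 -0.12541926] -34.1824483536278
[ 0.51579705 -0.13014964] -34.255202426156686
pivot [ 0.51382751 -0.12842833]
[ 0.51354211 -0.13023034]
```

```bash
python3 -m crank '[[5,[-0.3,-0.1,0],0.15],[5,[-0.8,-0.3,0],0.3],[5,[-0.8,-0.3,-2],0.45],[5,[-0.8,-0.3,-4],0.6],[5,[-0.8,-0.3,-6],0.73],[5,[-0.8,-0.3,-6],0.73],[5,[-0.8,-0.3,-6],0.73]]' 25
python3 - <<'E'
from h import *
import cv2
for n in('top','side'): cv2.imwrite(f'pics/{n}3.png',env.snapshot(n))
t=cv2.imread('pics/top3.png');s=cv2.imread('pics/side3.png')
cv2.imwrite('pics/c3.png',np.hstack([cv2.resize(t[205:275,390:470],(420,368),interpolation=cv2.INTER_CUBIC),cv2.resize(s[245:345,260:360],(368,368),interpolation=cv2.INTER_CUBIC)]))
E
```

```text
time: 6.42
tcp_pos: [0.5093, -0.2809, 0.1031]
tcp_rot: [-0.214, 3.134, -0.0]
contact_force: [-0.5, 0.9, -0.2]
width: 0.0498
```

View pics/c3.png

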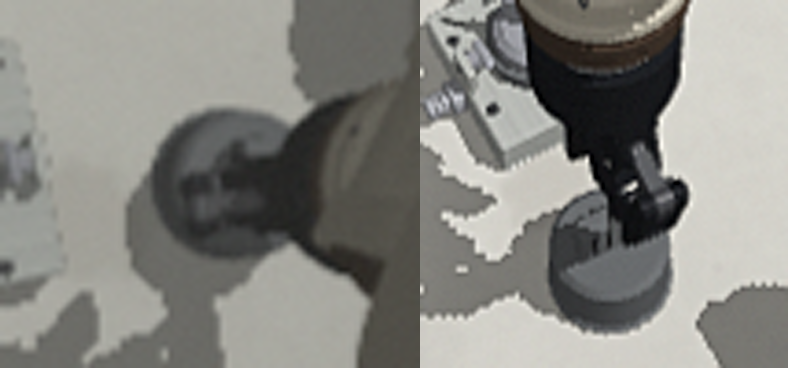

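The fingers straddle the rib, seen at (600,235) in the crop. I'll descend and grip.

```bash
python3 -m crank '[[5,[0,0,-2.5],0],[5,[0,0,-5],0],[5,[0,0,-5],0],[5,[0,0,-5],0],[1,[0,0,-5],0],[0.8,[0,0,-5],0],[0.5,[0,0,-5],0],[0,[0,0,-5],0],[0,[0,0,-5],0]]' 60
```

```text
time: 7.65
tcp_pos: [0.5095, -0.2813, 0.0532]
tcp_rot: [-0.218, 3.133, -0.001]
contact_force: [-0.4, 0.3, 5.2]
width: 0.0134
```

```bash
python3 -m crank '[[0,[0,0,2],0],[0,[0,0,5],0],[0,[0,0,8],0],[0,[0,0,8],0],[0,[0,0,8],0]]' 80
python3 - <<'E'
from h import *
import cv2
for n in('top','side'): cv2.imwrite(f'pics/{n}4.png',env.snapshot(n))
print(env.sense()['tcp_pos'],env.sense()['contact_force'])
t=cv2.imread('pics/top4.png');s=cv2.imread('pics/side4.png')
cv2.imwrite('pics/c4.png',np.hstack([cv2.resize(t[205:275,390:470],(420,368),interpolation=cv2.INTER_CUBIC),cv2.resize(s[245:345,260:360],(368,368),interpolation=cv2.INTER_CUBIC)]))
E
```

```text
time: 8.28
tcp_pos: [0.5087, -0.2809, 0.1311]
tcp_rot: [0.218, -3.133, -0.001]
contact_force: [0.6, 0.2, -1.5]
width: 0.0125
[ 0.50844612 -0.2807592   0.13066436] [ 0.40745797 -1.06813455 -2.03742427]
```

View pics/c4.png

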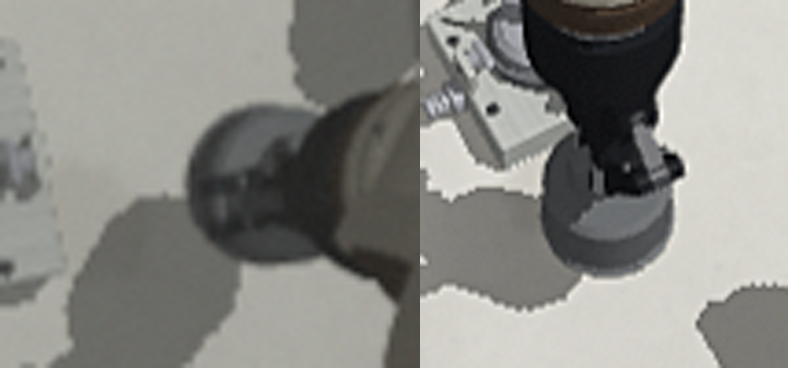

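The guard is lifted and hangs upright in the gripper, with its outline at (543–672, bottom 275) in the side crop. I'll measure its centre relative to the TCP.

Run:
```python
from h import *
import cv2
for n,box in(('top',(418,212,470,265)),('side',(285,270,345,330))):
    for k in (0,4):
        im=cv2.imread(f'pics/{n}{k}.png')
        if k==0: b=(410,215,460,265) if n=='top' else (285,285,345,345)
        else: b=box
        x0,y0,x1,y1=b;hsv=cv2.cvtColor(im[y0:y1,x0:x1],cv2.COLOR_BGR2HSV)
        m=((hsv[...,0]>55)&(hsv[...,2]<135)).astype('uint8');m=cv2.morphologyEx(m,cv2.MORPH_OPEN,np.ones((2,2),'uint8'))
        K,l,st,ce=cv2.connectedComponentsWithStats(m);i=1+st[1:,4].argmax();a=st[i];print(n,k,a[0]+x0,a[0]+x0+a[2],a[1]+y0,a[1]+y0+a[3])
th=np.linspace(0,2*np.pi,90)
def bb(n,g,z):
    Q=np.concatenate([np.c_[g[0]+.0385*np.cos(th),g[1]+.0385*np.sin(th),0*th+.003+z],np.c_[g[0]+.036*np.cos(th),g[1]+.036*np.sin(th),0*th+.045+z]])
    q=proj(n,Q)+.5;return q[:,0].min().round(1),q[:,0].max().round(1),q[:,1].min().round(1),q[:,1].max().round(1)
for n in('top','side'):
    print(n,'0',bb(n,(.5095,-.2825),0)); print(n,'4',bb(n,(.5085,-.2807),.0775))
```

```text
top 0 421 451 227 255
top 4 430 452 226 249
side 0 296 329 297 336
side 4 294 332 270 321
top 0 (np.float64(417.9), np.float64(450.5), np.float64(225.9), np.float64(255.1))
top 4 (np.float64(423.8), np.float64(458.9), np.float64(225.2), np.float64(256.4))
side 0 (np.float64(294.2), np.float64(328.5), np.float64(296.3), np.float64(336.8))
side 4 (np.float64(292.0), np.float64(328.7), np.float64(277.7), np.float64(320.7))
```

```bash
python3 -m crank '[[0,[0,0,3],0],[0,[0,0,3],0],[0,[0.2,4,3],0],[0,[0.3,8,3],0],[0,[0.4,12,3],0],[0,[0.5,15.2,3],0],[0,[0.5,15.2,3],0],[0,[0.5,15.2,3],0],[0,[0.5,15.2,3],0]]' 80
python3 - <<'E'
from h import *
import cv2
for n in('top','side'): cv2.imwrite(f'pics/{n}5.png',env.snapshot(n))
print(env.sense()['tcp_pos'],env.sense()['contact_force'])
t=cv2.imread('pics/top5.png');s=cv2.imread('pics/side5.png')
cv2.imwrite('pics/c5.png',np.hstack([cv2.resize(t[195:275,335:425],(405,360),interpolation=cv2.INTER_CUBIC),cv2.resize(s[205:305,240:340],(360,360),interpolation=cv2.INTER_CUBIC)]))
E
```

```text
time: 9.5
tcp_pos: [0.5139, -0.1298, 0.1618]
tcp_rot: [0.217, -3.133, -0.0]
contact_force: [-0.4, 0.2, -0.2]
width: 0.0126
[ 0.51391482 -0.12980915  0.1619798 ] [-0.57375057  0.11606447 -1.87225529]
```

View pics/c5.png

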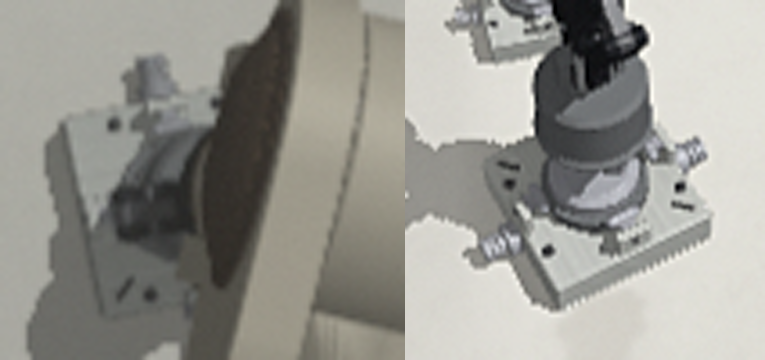

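Run:
```python
from h import *
th=np.linspace(0,2*np.pi,180)
def ext(n,g,r,z):
    q=proj(n,np.c_[g[0]+r*np.cos(th),g[1]+r*np.sin(th),0*th+z])+.5
    return q.min(0).round(1),q.max(0).round(1)
print('guard bead at (.5145,-.130)',ext('side',(.5145,-.1305),.0385,.1115),'top edge',ext('side',(.5145,-.1305),.036,.1555))
for g in[(.514,-.129),(.514,-.126)]:print('seat',ext('side',g,.037,.04),ext('side',g,.031,.05))
import cv2
s=cv2.imread('pics/side5.png');cv2.imwrite('pics/c5b.png',cv2.resize(s[215:285,262:325],(720,800),interpolation=cv2.INTER_NEAREST)[:600])
```

```text
guard bead at (.5145,-.130) (array([275.2, 225.4]), array([308.9, 252.7])) top edge (array([274.9, 214.2]), array([307.6, 240.1]))
seat (array([277.8, 243.2]), array([308.3, 268.9])) (array([280. , 242.8]), array([305.7, 264.4]))
seat (array([277.4, 242.3]), array([307.9, 267.8])) (array([279.6, 241.9]), array([305.3, 263.4]))
```

View pics/c5b.png

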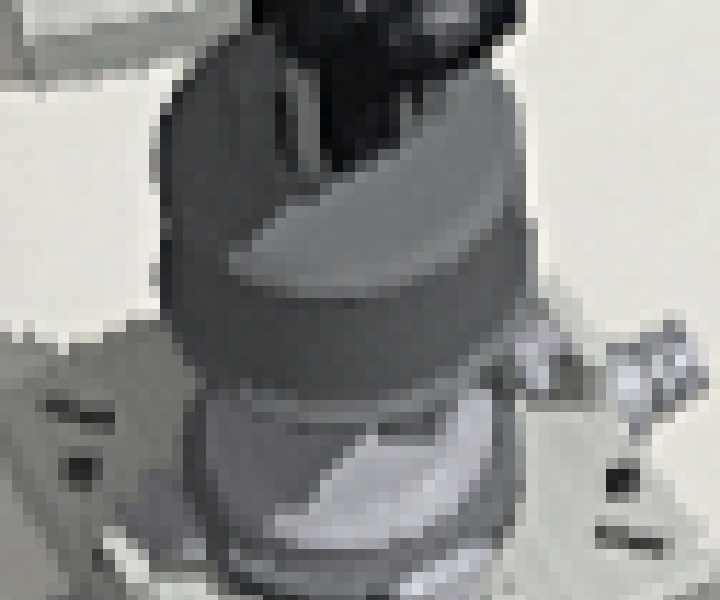

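In the crop the guard is centred over the valve, with its bead at 157–535 and the seat at 188–523, matching the model to about 1 mm. I'll descend in steps and watch the force.

```bash
python3 -m crank '[[0,[0,0,-2],0],[0,[0,0,-4],0],[0,[0,0,-4.8],0],[0,[0,0,-4.8],0],[0,[0,0,-4.8],0]]' 80; python3 -m crank '[[0,[0,0,-0.3],0],[0,[0,0,-0.6],0],[0,[0,0,-0.6],0],[0,[0,0,-0.6],0]]' 80
```

```text
time: 10.22
tcp_pos: [0.5144, -0.1293, 0.1151]
tcp_rot: [-0.218, 3.133, -0.001]
contact_force: [0.3, -0.4, -0.9]
width: 0.0128
time: 10.72
tcp_pos: [0.514, -0.1291, 0.1083]
tcp_rot: [0.219, -3.134, 0.0]
contact_force: [-0.3, -0.4, -1.5]
width: 0.0129
```

```bash
python3 -m crank '[[0,[0,0,-0.3],0],[0,[0,0,-0.5],0],[0,[0,0,-0.5],0],[0,[0,0,-0.5],0]]' 80
```

```text
time: 11.22
tcp_pos: [0.5144, -0.129, 0.1039]
tcp_rot: [-0.218, 3.133, -0.0]
contact_force: [0.8, 1.6, 5.3]
width: 0.0121
```

```bash
python3 -m crank '[[0,[0.05,0.15,0.1],0],[0,[0.05,0.15,-0.1],0],[0,[0.05,0.15,-0.2],0],[0,[0.05,0.15,-0.2],0]]' 80
```

```text
time: 11.72
tcp_pos: [0.5143, -0.1271, 0.1023]
tcp_rot: [-0.219, 3.133, 0.001]
contact_force: [-4.7, 4.1, 11.1]
width: 0.0127
```

```bash
python3 -m crank '[[0,[-0.1,0.1,0.2],0],[0,[-0.1,0.1,0.2],0],[0,[-0.1,0.1,0],0],[0,[-0.1,0.1,0],0],[0,[-0.1,0.1,0],0]]' 80
```

```text
time: 12.35
tcp_pos: [0.5132, -0.1261, 0.101]
tcp_rot: [0.219, -3.133, -0.002]
contact_force: [-3.3, 4.5, 3.0]
width: 0.0126
```

Run:
```python
from h import *
import cv2
cv2.imwrite('pics/side6.png',env.snapshot('side'))
s=cv2.imread('pics/side6.png');cv2.imwrite('pics/c6.png',cv2.resize(s[215:295,250:335],(637,600),interpolation=cv2.INTER_CUBIC))
print(env.sense()['tcp_pos'],env.sense()['contact_force'],env.sense()['moment'])
```

```text
[ 0.51313529 -0.12611054  0.10103277] [-2.51026594  4.74602498  3.57144815] [ 1.10246126  0.74927794 -0.01822566]
```

View pics/c6.png

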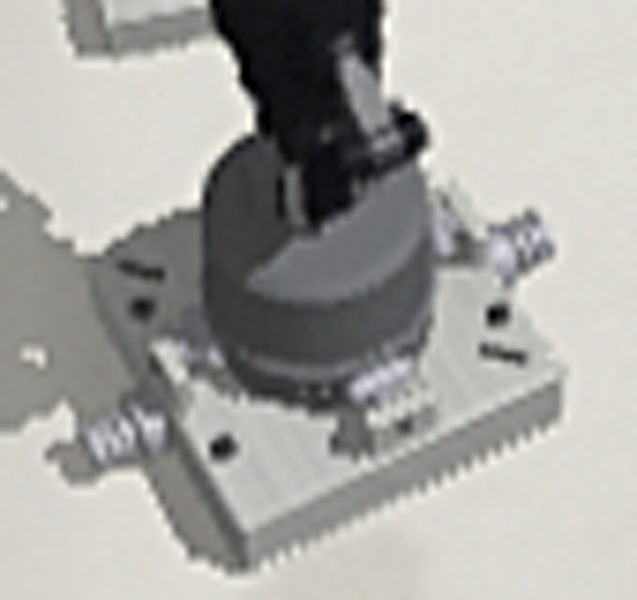

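The guard's rim sits over the bonnet at catch height, with the catches visible at (190,350) and (385,385). It is level, with a residual side force toward +y and −x, so I'll shift a little more that way and press.

```bash
python3 -m crank '[[0,[-0.05,0.1,0],0],[0,[-0.05,0.1,0],0],[0,[-0.05,0.1,-0.2],0],[0,[-0.05,0.1,-0.2],0]]' 80
```

```text
time: 12.9
tcp_pos: [0.5134, -0.1258, 0.0999]
tcp_rot: [-0.218, 3.133, -0.001]
contact_force: [-2.4, 0.4, 6.9]
width: 0.0123
```

```bash
python3 -m crank '[[0,[-0.05,0,-0.1],0],[0,[-0.05,0,-0.2],0],[0,[-0.05,0,-0.2],0]]' 80;  python3 -m crank '[[0,[0,0,-0.1],0],[0,[0,0,-0.2],0],[0,[0,0,-0.2],0]]' 80
```

```text
time: 13.28
tcp_pos: [0.5129, -0.1258, 0.0974]
tcp_rot: [-0.218, 3.133, -0.001]
contact_force: [0.2, 1.5, 1.3]
width: 0.0123
time: 13.65
tcp_pos: [0.5123, -0.1256, 0.0943]
tcp_rot: [0.218, -3.133, -0.0]
contact_force: [1.4, 0.8, -9.0]
width: 0.0125
```

The force went from a push to −9 N, so the catches have snapped over the bead and are drawing the guard down. I'll continue to the seat.

```bash
python3 -m crank '[[0,[0,0,-0.1],0],[0,[0,0,-0.2],0],[0,[0,0,-0.2],0],[0,[0,0,-0.2],0]]' 80
```

```text
time: 14.15
tcp_pos: [0.5126, -0.1256, 0.0936]
tcp_rot: [-0.218, 3.134, -0.0]
contact_force: [-1.2, -0.4, -1.3]
width: 0.0125
```

```bash
python3 -m crank '[[0,[0,0,-0.1],0],[0,[0,0,-0.2],0],[0,[0,0,-0.2],0],[0,[0,0,-0.2],0]]' 80
```

```text
time: 14.65
tcp_pos: [0.5131, -0.1257, 0.0931]
tcp_rot: [-0.218, 3.132, -0.001]
contact_force: [-3.6, 1.3, 11.1]
width: 0.0129
```

```bash
python3 -m crank '[[0,[-0.05,0,0],0],[0,[-0.05,0,0],0],[0,[-0.05,0,0],0],[0,[-0.05,0,0],0]]' 80
python3 - <<'E'
from h import *
import cv2
cv2.imwrite('pics/side7.png',env.snapshot('side'));cv2.imwrite('pics/top7.png',env.snapshot('top'))
s=cv2.imread('pics/side7.png');cv2.imwrite('pics/c7.png',cv2.resize(s[215:295,250:335],(637,600),interpolation=cv2.INTER_CUBIC))
print(env.sense()['tcp_pos'],env.sense()['contact_force'])
th=np.linspace(0,2*np.pi,180)
q=proj('side',np.c_[.514+.0385*np.cos(th),-.1285+.0385*np.sin(th),0*th+.043]);print((q.min(0)-[250,215])*7.5,(q.max(0)-[250,215])*7.5)
E
```

```text
time: 15.15
tcp_pos: [0.5129, -0.1257, 0.0931]
tcp_rot: [-0.218, 3.131, -0.001]
contact_force: [-0.8, 0.8, 9.8]
width: 0.0122
[ 0.51291127 -0.1257267   0.09311221] [-0.81422511  0.97292963  9.37941685]
[198.70283893 197.68576208] [437.23206412 397.8913697 ]
```

View pics/c7.png

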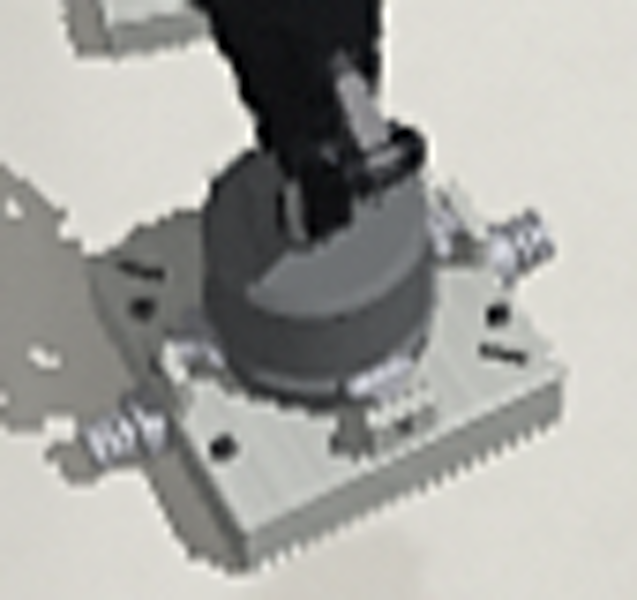

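View pics/side7.png

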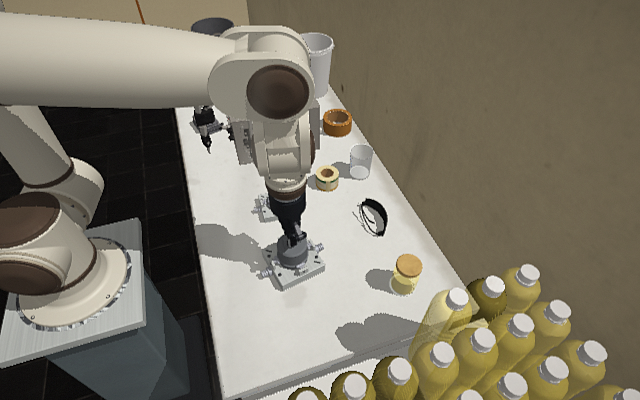

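The guard's rim is under the catches at (195,350) and (385,375), its bottom edge at about 405. TCP height is 93.1 mm against 93.2 mm predicted for seated. Jar and glasses are where they were. I'll hand in now.

Run:
```python
from h import *
print(env.sense()['contact_force']);print(env.hand_in())
s=env.sense();print(s['time'],s['tcp_pos'],s['contact_force'])
```

```text
[-0.81422511  0.97292963  9.37941685]
the job is handed in; nothing more can be done
None
the job is handed in; nothing more can be done
```

I turned the handle of the larger (118 mm) valve block to half open and let go. I then pressed the guard on until the catches snapped, and handed in at about 15 s still gripping and pressing it. The hand-in gave no verdict, and the state could not be read afterwards.

- **Handle:** after release, the top view showed it parallel to the corner lines, at −34.2° against −34.3°. The guard hides it now, so I could not check it again at the end.
- **Guard:** the push rose to about 11 N at the catches, fell away, and went to −9 N as they closed over the bead. The gripper stopped at 93.1 mm, against 93.2 mm expected for a fully seated guard. The side picture showed the rim under the two visible catches.
- **Final push:** 9.4 N down with under 1 N sideways on each axis.
- **Bystanders:** jar and safety glasses looked unmoved in the last side view. I did not measure them.

**Disagreement:** the valve axis came out at y ≈ −0.129 m from the cameras but about −0.126 m by contact. I followed the contact forces when seating the guard. While the handle was being turned, the wrist saw about 24 N sideways because of this offset, and I relieved it before letting go.

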